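# Lift the peelings caddy's lid by its lever and ease it shut

### The arm

A 6-joint arm with a two-finger parallel gripper is mounted at the origin on the work surface. World frame = base frame: x ahead of the robot, y to its left, z up, the work surface at z = 0. Lengths are in mm, angles in rad, forces in N, time in s.
With the tool pointing down it reaches from about 300 to 775 mm from the base axis. Payload 14.6 kg.
Tool frame: the origin (TCP) lies on the centre line of the jaws, within the pads' length; the fingertips stand 11 mm ahead of it and the grasp point (between the pads) lies 8 mm behind it; x points along the fingers, y is the direction in which the jaws open and shut, and the axes are right-handed (so a half turn about x gives the same grasp; the last joint's range is limited). The gripper opens to 94 mm and grips with 3 to 60 N. Pads are 16 mm wide; open, the fingers measure 119 mm over their backs; the gripper's body (75 mm by 177 mm) begins 78 mm behind the grasp point.
Start: joints at [-1.41, 0.3, 1.521, -0, 1.321, -0.067], TCP at [124.203, -535.783, 216.446] pointing down, gripper open.
Joint ranges: [-3.03, 3.03], [-0.79, 2.21], [0.23, 2.52], [-1.04, 4.18], [0, 3.07], [-2.55, 2.55]. Speed limits (rad/s): [2.22, 2.22, 2.57, 3.14, 3.14, 3.14].

### API

Orientations are given as [roll, pitch, yaw] about the fixed x, y, z axes, in that order (R = Rz(yaw) Ry(pitch) Rx(roll)).
In Python, from cell import manip gives the robot as it stands.
- The arm moves only by the shell command python3 -m handwheel 'ROWS' [OPENING] [FORCE]. ROWS is JSON, a list of rows, each a list of 2 entries, a list of its own where there are three numbers: the shift along the tool's x, y, z in mm, then the turn about the tool's x in rad. In form: [[[x, y, z], spin], ...]. A call has exactly 10 rows; each row shifts and turns the commanded pose from where the row before left it, along the tool's axes as they then stand; what a row does not reach is not made up. A row lasts 1/8 s, in which the tool goes at most 62.5 mm and 10.7 degrees, less where a joint would pass 70% of its speed; a pose out of reach is approached as far as the arm can. A call with a gripper value outside its range is refused whole. OPENING is the closure in counts, from 0 (fully open) to 255 (shut), set as the call begins (- or left out, the last holds). The fingers move at their own pace and stop on an object; FORCE is the grip in N (left out, the last holds). Time passes only in rows, so rows that do not move let the fingers close, or fill a call up. It gives the time, the measured TCP pose, the force and the opening at its end, in the units of the state.
- manip.read_state(): the state, without advancing time (a new reading comes with each control period).
- manip.camera(name): name is "side" or "top" or "wrist"; returns a dict with "pixels" (400x640x3 uint8, red, green, blue), "z_map" (400x640 float32, mm along the optical axis (not along the pixel's ray), 0 where there is no reading), "mtx" (3x3 intrinsics, pixels), "xyz" and "orientation" of the camera in the world. Camera axes: x right, y up, looking along -z (the intrinsics and any distortion apply to the point x, -y, -z); pixel columns grow to the right and rows downward; lengths in mm; the calibration is good to about 2 mm. A picture is of the moment at which its call begins.
- manip.sign_off(): hands the job in, once; it reports no verdict.
Trained networks look in the newest picture that a camera, given by its name, has taken for a name from the list of things; names that differ only in an ending like _2 or _b are one class to them, and where a whole thing is asked for, a point or a joint stands for the part that bears it (a point fixed in the world has none). Each returns a list of dicts, best first, with "confidence" (0 to 1); they miss things now and then, are a little off and sometimes report something else, mostly with a low value. They report only what shows in the picture. A call takes as long as a camera call. They do not tell look-alikes from the thing itself.
- manip.cut_out(target, camera): "region" (400x640 bool, what is visible of it) and "centre" ([column, row] in pixels, amid what is visible of it).
The state is a dict: "clock": time; "joints": joint angles; "qd": joint speeds; "effort": joint torques, N m; "eef_pos": TCP position; "eef_rot": TCP orientation; "wrist_force": force on the tool from outside, world axes, zero at the start; "moment": the same for the moment, N m; "finger_gap": finger opening in mm.
Only numpy, scipy, OpenCV 4.12 (cv2) and the standard library are available. Lean on these libraries where they do the work, as an engineer would, in place of code of your own. Each camera call takes 0.05 s, during which the arm holds its last target. There are 200 camera calls.

### The job

Open the green-lidded peelings caddy by pressing its front lever down as far as it goes, hold the lid wide open for two seconds so that scraps can go in, then ease the lever slowly back up so that the lid closes fully without slamming, and let go. Keep the grey-lidded caddy shut and leave the glass spice jar standing where it is.

Things in the scene. Friction and masses are not known exactly. Their poses are not given: they have to be found in the camera images.
- green_pad (a point): Top centre of the green pad (46 x 60 x 12 mm) on the lever of the green-lidded white caddy (150 deep, 140 wide, 140 mm high, fixed); 95 mm before its front wall, 65 mm above the counter. Lever up: x level, towards the caddy; y pad width; z up. Pressed with 3 to 7 N it goes down 30 to 33 mm to a stop, about a level hinge 150 mm behind the pad (4 mm shift towards the caddy); springs back.
- green_lid (a joint): Angle of the flat green lid about the caddy's top back edge, rad: 0 shut, 1.21 wide open. Linked to the lever: 10 mm of pad travel gives about 0.37 rad. Let go suddenly it slams; let up over one second or more it closes gently. Its front edge rises and swings back, away from the lever.
- grey_lid (a joint): Angle of the lid of the second caddy, alike but with grey lid and grey pad, rad: 0 shut, 1.21 wide open. The two stand side by side, centres at least 240 mm apart across y, levers roughly towards the robot, either one on the left.
- jar_mid (a point): Centre, half-way up, of an amber glass spice jar with a steel twist cap, 44 mm in diameter and 85 mm high, standing loose on the counter on the outer side of one of the two caddies; z along its axis, up.
Things that resemble listed ones, but are neither listed nor needed, are in the scene too. Of the things shaped like the part that bears jar_mid, the amber glass one is meant.

How it is judged:
By the outcome, as a careful person would: the job done as asked, in the order asked, and still so for the second after the job is handed in, with the robot touching nothing.
It also fails if it takes over 38 s, if anything falls off the work surface, if the arm or the gripper's body presses on something with over 40 N, if the wrist force passes 120 N, or if a joint passes its speed limit or range.

## Working session

There is one attempt and no reset: what is moved stays moved. The work goes in short steps, Python scripts to look and compute and a shell command to move; the robot and the scene stay as the last step left them, time stands still between calls to the robot, and variables do not carry over. Pictures are saved under pics/ and viewed, about 8 in all and at most 12, crops included, and the job is handed in when it is done.

```bash
mkdir -p pics; cat > h.py <<'E'
import numpy as np, cv2
from scipy.spatial.transform import Rotation as Ro
from cell import manip
def R(o): return Ro.from_euler('xyz',o).as_matrix()
def cloud(c):
    z=c["z_map"].astype(float); K=np.array(c["mtx"]); v,u=np.mgrid[:400,:640]
    p=np.stack([(u-K[0,2])/K[0,0]*z,-(v-K[1,2])/K[1,1]*z,-z],-1)
    o=np.array(c["orientation"]); M=R(o) if o.size==3 else o.reshape(3,3)
    w=p@M.T+np.array(c["xyz"]); w[z<=0]=np.nan; return w
def save(c,n,box=None,s=1):
    im=c["pixels"][:,:,::-1]
    if box: im=im[box[1]:box[3],box[0]:box[2]]
    cv2.imwrite("pics/"+n,cv2.resize(im,None,fx=s,fy=s,interpolation=cv2.INTER_CUBIC))
E
python3 - <<'E'
from h import *
s=manip.read_state();print(s)
for n in("top","side"):
    c=manip.camera(n);save(c,n+"1.png");w=cloud(c)
    print(n,c["xyz"],c["orientation"],c["mtx"],{k:0 for k in c if 'dist' in k})
    for t in("green_pad","green_lid","grey_lid","jar_mid"):
        for d in manip.cut_out(t,n):
            p=w[d["region"]];print(t,round(d["confidence"],2),np.round(d["centre"]),d["region"].sum(),np.round(np.nanmedian(p,0)),np.round(np.nanpercentile(p,[2,98],axis=0)).tolist(),np.median(c["pixels"][d["region"]],0))
E
```

```text
{'clock': 0.0, 'joints': array([-1.40958027e+00,  3.00475878e-01,  1.52160846e+00,  6.62768344e-06,
        1.32067758e+00, -6.65762369e-02]), 'qd': array([ 0.00046669,  0.0018754 ,  0.00025958,  0.00227913,  0.00020145,
       -0.00044993]), 'effort': array([-8.16627271e-04, -5.31809092e+01, -3.52740777e+01,  7.08568026e-02,
        2.44136655e-02, -9.26714347e-05]), 'eef_pos': array([ 124.17542369, -535.53635364,  215.87211623]), 'eef_rot': array([-1.64286273,  1.56962704,  1.72652057]), 'wrist_force': array([0.47249619, 0.50394744, 0.47596917]), 'moment': array([-0.04257015, -0.00328379,  0.0341641 ]), 'finger_gap': 93.75342317020994}
top [448.15274258 -15.84475521 932.61670731] [ 0.19492835 -0.0104247  -1.58974636] [[362.76360189   0.         320.9599282 ]
 [  0.         362.76360189 198.88922352]
 [  0.           0.           1.        ]] {}
green_pad 0.69 [240. 272.] 876 [446. 170.  64.] [[411.0, 139.0, -0.0], [523.0, 198.0, 67.0]] [ 53. 155.  85.]
green_pad 0.61 [228. 204.] 4583 [597. 180. 141.] [[524.0, 111.0, 137.0], [675.0, 250.0, 145.0]] [ 51. 157.  84.]
green_lid 0.91 [23
[... 740 characters left out ...]
 0.           1.        ]] {}
green_pad 0.84 [304. 270.] 640 [440. 173.  65.] [[409.0, 142.0, 60.0], [517.0, 197.0, 68.0]] [ 53. 151.  79.]
green_lid 0.97 [259. 221.] 2963 [589. 189. 142.] [[519.0, 112.0, 137.0], [673.0, 254.0, 146.0]] [ 48. 149.  75.]
grey_lid 0.63 [350. 162.] 1789 [ 605. -143.  142.] [[532.0, -227.0, 136.0], [690.0, -74.0, 146.0]] [118. 121. 120.]
jar_mid 0.77 [388. 161.] 306 [ 596. -326.   59.] [[586.0, -353.0, 7.0], [625.0, -315.0, 88.0]] [143. 122.  28.]
jar_mid 0.7 [415. 172.] 357 [ 516. -349.   56.] [[503.0, -376.0, 8.0], [539.0, -341.0, 87.0]] [86. 55. 26.]
jar_mid 0.61 [434. 186.] 425 [ 430. -322.   55.] [[416.0, -353.0, 4.0], [454.0, -313.0, 88.0]] [150. 128.  30.]
```

View pics/top1.png

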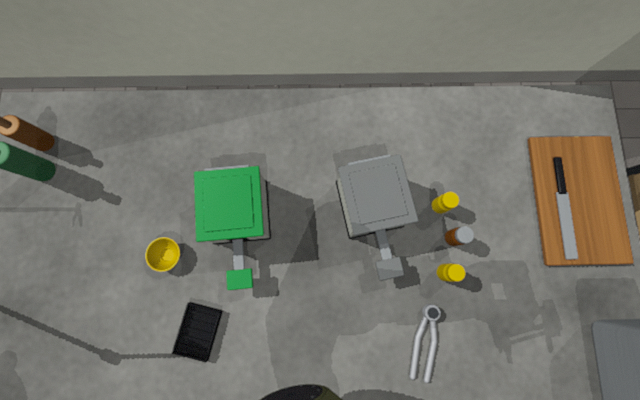

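View pics/side1.png

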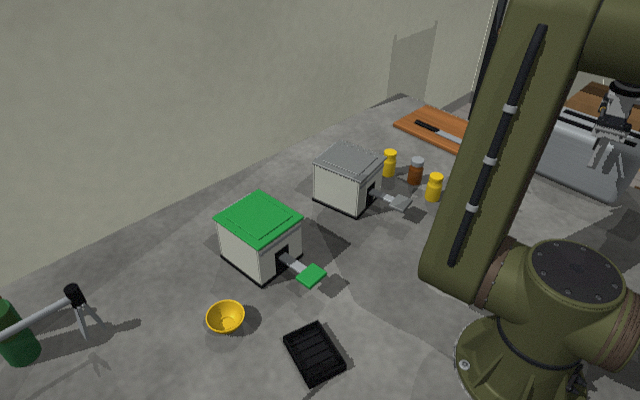

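The choice is between the green pad at top (240,280) and the grey pad at (389,268), so I take the green one. Of the three jars, the amber one at (458,234) stands between yellow look-alikes at (445,203) and (452,273). None of them are near my path.

```bash
python3 - <<'E'
from h import *
s=manip.read_state();M=R(s["eef_rot"]);print(np.round(M,3),s["eef_pos"])
ms=[]
for n in("top","side"):
    c=manip.camera(n);w=cloud(c);px=c["pixels"].astype(int)
    g=(px[...,1]>px[...,0]+50)&(px[...,1]>px[...,2]+30)&(w[...,2]>58)&(w[...,2]<72)&(w[...,0]<480)&(w[...,0]>380)&(abs(w[...,1]-170)<60)
    p=w[g];r=cv2.minAreaRect(p[:,:2].astype(np.float32));print(n,g.sum(),r,np.median(p[:,2]));ms.append(r[0])
    l=(px[...,1]>px[...,0]+50)&(abs(w[...,2]-141)<6)&(w[...,1]>80);print(cv2.minAreaRect(w[l][:,:2].astype(np.float32)))
    if n=="top":save(c,"crop.png",(190,150,290,310),4)
m=np.mean(ms,0);print(m,"shift in tool axes to 40mm above pad w/ tip:",M.T@(np.array([*m,65+40+11])-s["eef_pos"]))
E
```

```text
[[ 0.     0.226 -0.974]
 [ 0.    -0.974 -0.226]
 [-1.    -0.    -0.   ]] [ 124.21337514 -535.75181361  216.40890936]
top 495 ((432.8865051269531, 167.517822265625), (44.836326599121094, 59.47367858886719), 4.544816493988037) 64.39647808149516
((622.82080078125, 398.42694091796875), (610.0631103515625, 180.11541748046875), 83.98686981201172)
side 431 ((430.63323974609375, 169.309814453125), (45.0445556640625, 59.51411437988281), 3.9965784549713135) 65.40380436912449
((597.819580078125, 181.66000366210938), (161.3111114501953, 148.57815551757812), 5.022633075714111)
[431.75987244 168.41381836] shift in tool axes to 40mm above pad w/ tip: [ 100.48921113 -616.50677339 -458.62550205]
```

View pics/crop.png

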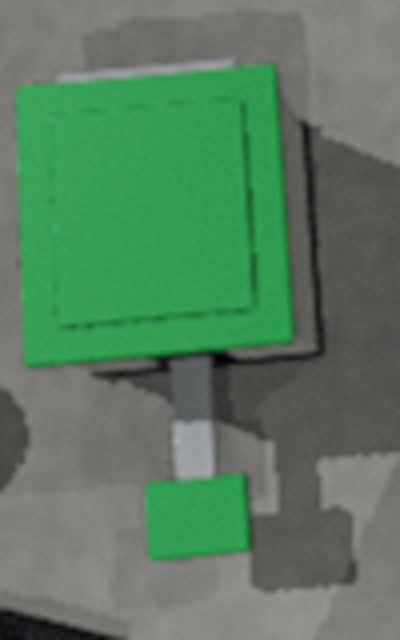

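Close crop confirmed: the green pad is at the front of the green-lidded caddy. I'm moving over it with the fingers closed.

```bash
python3 -m handwheel '[[[0,-20,-15],0],[[0,-38,-28],0],[[0,-38,-28],0],[[0,-38,-28],0],[[0,-38,-28],0],[[0,-38,-28],0],[[0,-38,-28],0],[[0,-38,-28],0],[[0,-38,-28],0],[[0,-38,-28],0]]' 255 30; python3 -m handwheel '[[[0,-38,-28],0],[[0,-38,-28],0],[[0,-38,-28],0],[[0,-38,-28],0],[[0,-38,-28],0],[[0,-38,-28],0],[[0,-26,-24],0],[[40,0,0],0],[[40,0,0],0.15],[[0,0,0],0]]'
python3 - <<'E'
from h import *
s=manip.read_state();M=R(s["eef_rot"]);print(np.round(M,3),s["eef_pos"],s["wrist_force"],s["finger_gap"])
print("to contact",M.T@(np.array([432,168,65+11])-s["eef_pos"]))
c=manip.camera("side");save(c,"s2.png",(180,150,420,330),3)
E
```

```text
clock: 1.85
eef_pos: [302.9, -121.4, 216.7]
eef_rot: [2.423, 1.57, -0.491]
wrist_force: [0.7, -0.2, 0.2]
finger_gap: 0.8
clock: 3.1
eef_pos: [431.0, 167.6, 134.7]
eef_rot: [0.213, 1.566, -2.85]
wrist_force: [0.3, -0.1, -0.2]
finger_gap: 0.5
[[-0.005  0.079 -0.997]
 [-0.001 -0.997 -0.079]
 [-1.     0.001  0.005]] [431.02613142 167.63626589 134.68682238] [ 0.31397517 -0.10839886 -0.16975409] 0.4978642203403014
to contact [58.6812908  -0.34452319 -1.26935288]
```

View pics/s2.png

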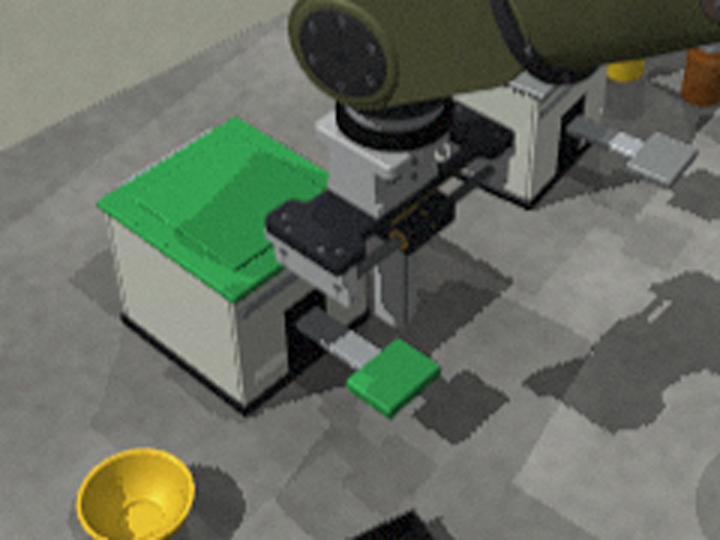

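```bash
python3 -m handwheel '[[[25,0,-1],0],[[20,0,0],0],[[10,0,0],0],[[5,0,0],0],[[4,0,0],0],[[4,0,0],0],[[4,0,-1],0],[[4,0,0],0],[[4,0,-1],0],[[4,0,0],0]]'; python3 -m handwheel '[[[3,0,-1],0],[[2,0,0],0],[[2,0,-1],0],[[1,0,0],0],[[1,0,0],0],[[0,0,0],0],[[0,0,0],0],[[0,0,0],0],[[0,0,0],0],[[0,0,0],0]]'
cat > look.py <<'E'
import sys
from h import *
c=manip.camera("top");w=cloud(c);s=manip.read_state();print(s["clock"],s["eef_pos"],s["wrist_force"])
px=c["pixels"].astype(int);g=(px[...,1]>px[...,0]+40)&(px[...,1]>px[...,2]+25)&(abs(w[...,1]-180)<120)&(w[...,0]>500)&(w[...,2]>120)
p=w[g];n=np.linalg.svd(p-p.mean(0),full_matrices=False)[2][2];print("green lid",g.sum(),"tilt",np.arccos(abs(n[2])),"zmax",np.percentile(p[:,2],99))
for d in manip.cut_out("grey_lid","top")[:2]: print("grey",d["confidence"],np.nanpercentile(w[d["region"]],[2,98],axis=0).round().tolist())
if len(sys.argv)>1: save(manip.camera("side"),sys.argv[1])
E
python3 look.py
```

```text
clock: 4.4
eef_pos: [435.5, 168.3, 52.8]
eef_rot: [-2.882, 1.57, 0.338]
wrist_force: [-0.4, -0.3, 4.5]
finger_gap: 0.5
clock: 5.65
eef_pos: [437.3, 168.5, 44.6]
eef_rot: [-2.448, 1.571, 0.772]
wrist_force: [-11.9, -1.8, 22.4]
finger_gap: 0.4
5.7 [437.27544749 168.45471846  44.56291307] [-10.74960339  -1.63636554  23.48221985]
green lid 628 tilt 1.1832154185043056 zmax 283.919196845143
grey 0.82 [[536.0, -228.0, 137.0], [695.0, -78.0, 145.0]]
grey 0.41 [[431.0, 138.0, 28.0], [579.0, 188.0, 63.0]]
```

At the stop (force has risen to 22 N), and the lid is tilted about 1.2 rad. Hold for 2.5 s and check.

```bash
Z='x'; python3 -m handwheel '[[[0,0,0],0],[[0,0,0],0],[[0,0,0],0],[[0,0,0],0],[[0,0,0],0],[[0,0,0],0],[[0,0,0],0],[[0,0,0],0],[[0,0,0],0],[[0,0,0],0]]'; python3 -m handwheel '[[[0,0,0],0],[[0,0,0],0],[[0,0,0],0],[[0,0,0],0],[[0,0,0],0],[[0,0,0],0],[[0,0,0],0],[[0,0,0],0],[[0,0,0],0],[[0,0,0],0]]'; python3 look.py s3.png
```

```text
clock: 7.0
eef_pos: [437.2, 168.5, 44.6]
eef_rot: [-2.362, 1.571, 0.858]
wrist_force: [-12.5, -1.6, 23.7]
finger_gap: 0.5
clock: 8.25
eef_pos: [437.3, 168.5, 44.6]
eef_rot: [-2.303, 1.571, 0.916]
wrist_force: [-12.1, -1.6, 23.2]
finger_gap: 0.4
8.3 [437.27732775 168.44697894  44.56037246] [-11.88106446  -2.23056357  24.23999419]
green lid 628 tilt 1.18744498576302 zmax 283.96818682342575
grey 0.57 [[536.0, -230.0, 136.0], [694.0, -78.0, 145.0]]
```

View pics/s3.png

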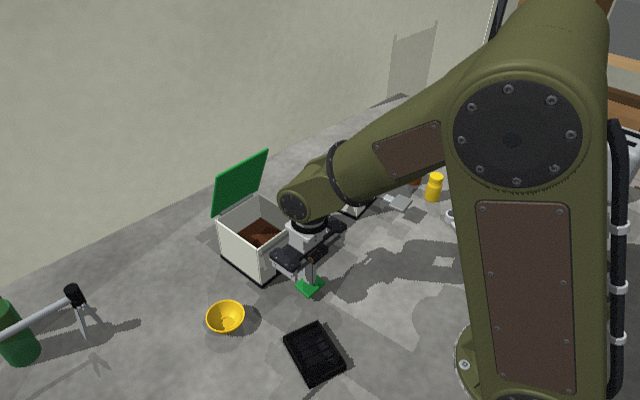

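The picture shows the green lid (240,180) standing wide open while the finger presses the pad (310,287). Now easing up slowly.

```bash
python3 -m handwheel '[[[-1,0,0],0],[[-1,0,0],0],[[-1,0,0.5],0],[[-1,0,0],0],[[-1,0,0.5],0],[[-1,0,0],0],[[-1,0,0.5],0],[[-1,0,0],0],[[-1,0,0],0],[[-1,0,0],0]]'; python3 -m handwheel '[[[-1,0,0],0],[[-1,0,0],0],[[-1,0,0.5],0],[[-1,0,0],0],[[-1,0,0.5],0],[[-1,0,0],0],[[-1,0,0.5],0],[[-1,0,0],0],[[-1,0,0],0],[[-1,0,0],0]]';  python3 -m handwheel '[[[-0.8,0,0],0],[[-0.8,0,0],0],[[-0.8,0,0.5],0],[[-0.8,0,0],0],[[-0.8,0,0.5],0],[[-0.8,0,0],0],[[-0.8,0,0],0],[[-0.8,0,0],0],[[-0.8,0,0],0],[[-0.8,0,0],0]]'; python3 look.py
```

```text
clock: 9.65
eef_pos: [435.7, 168.2, 53.5]
eef_rot: [0.402, 1.571, -2.662]
wrist_force: [-1.0, 0.3, 3.4]
finger_gap: 0.5
clock: 10.9
eef_pos: [434.5, 168.2, 63.7]
eef_rot: [-3.024, 1.57, 0.195]
wrist_force: [2.5, 1.0, 5.7]
finger_gap: 0.3
clock: 12.15
eef_pos: [433.8, 168.1, 71.8]
eef_rot: [-3.024, 1.569, 0.195]
wrist_force: [4.2, 1.0, 5.7]
finger_gap: 0.6
12.2 [433.78547477 168.11747785  71.8705519 ] [3.16692135 0.4683649  5.23235672]
green lid 4585 tilt 0.16218371555348887 zmax 166.96385323609059
grey 0.67 [[536.0, -229.0, 137.0], [695.0, -79.0, 145.0]]
```

```bash
python3 -m handwheel '[[[-0.4,0,0],0],[[-0.4,0,0],0],[[-0.4,0,0],0],[[-0.4,0,0],0],[[-0.4,0,0],0],[[-0.4,0,0],0],[[-0.4,0,0],0],[[-0.4,0,0],0],[[-0.4,0,0],0],[[-0.4,0,0],0]]'; python3 -m handwheel '[[[-0.4,0,0],0],[[-0.4,0,0],0],[[-0.4,0,0],0],[[-0.4,0,0],0],[[-0.4,0,0],0],[[-0.4,0,0],0],[[-0.4,0,0],0],[[-0.4,0,0],0],[[-0.4,0,0],0],[[-0.4,0,0],0]]'; python3 look.py
```

```text
clock: 13.5
eef_pos: [433.5, 168.1, 75.6]
eef_rot: [-2.984, 1.57, 0.236]
wrist_force: [3.5, 1.0, 4.0]
finger_gap: 0.3
clock: 14.75
eef_pos: [433.2, 168.0, 79.5]
eef_rot: [1.156, 1.571, -1.908]
wrist_force: [0.1, 0.3, 0.3]
finger_gap: 0.7
14.8 [433.24240001 168.03486913  79.53462102] [ 0.24966889 -0.16101585 -0.01012109]
green lid 4646 tilt 0.0040733143495181685 zmax 145.16736935092322
grey 0.66 [[536.0, -228.0, 137.0], [695.0, -78.0, 145.0]]
```

The lid is shut and contact is released. I'll retreat upward, then do a final check.

```bash
python3 -m handwheel '[[[-5,0,0],0],[[-15,0,0],0],[[-25,0,0],0],[[-25,0,0],0],[[-25,0,0],0],[[-15,0,0],0],[[-5,0,0],0],[[0,0,0],0],[[0,0,0],0],[[0,0,0],0]]'; python3 look.py; python3 - <<'E'
from h import *
c=manip.camera("top");save(c,"end.png");w=cloud(c)
for d in manip.cut_out("jar_mid","top"): print(d["confidence"],d["centre"],np.nanmedian(w[d["region"]],0))
E
```

```text
clock: 16.1
eef_pos: [433.0, 168.0, 193.9]
eef_rot: [0.207, 1.57, -2.857]
wrist_force: [-0.2, 0.1, -0.3]
finger_gap: 0.8
16.15 [433.10056307 168.00213266 194.02735266] [0.30162152 0.0152514  0.85845714]
green lid 4635 tilt 0.004659167271776569 zmax 145.2568037287769
grey 0.63 [[536.0, -229.0, 136.0], [695.0, -78.0, 145.0]]
0.69 [450.4, 271.6] [ 438.93552461 -325.00394867   81.74435431]
0.62 [456.5, 234.0] [ 523.57934002 -353.03014544   80.70916895]
```

View pics/end.png

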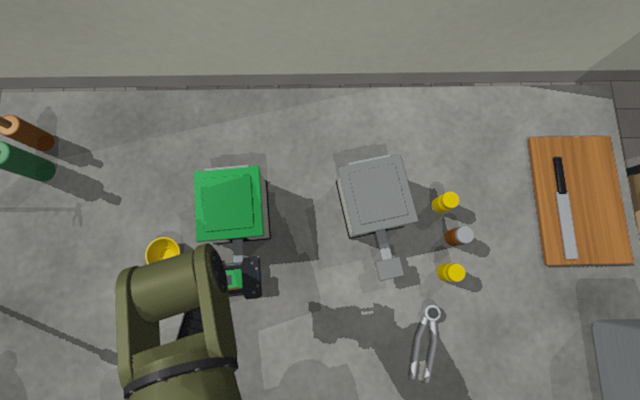

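The picture shows both lids shut, the green one at (230,203) and the grey one at (377,194). The amber jar is still at (458,234), and the arm is clear of everything.

```bash
python3 -c "from cell import manip; print(manip.sign_off())"
```

```text
the job is handed in; nothing more can be done
None
```

The job is done and handed in at about 16 s of the 38 s allowed; the hand-in reports no verdict.

- **Opening:** I pressed the green pad to its stop with the closed fingertips. The force there was about 24 N up and 12 N sideways. The lid measured about 1.19 rad open against the stated 1.21, and I held it more than 2.5 s.
- **Closing:** I eased the lever up over about 6 s, slower towards the end, and then lifted clear.
- **Last checks:**
  - The green lid was shut, at about 0.005 rad tilt.
  - The grey lid was shut and unchanged.
  - The amber jar stood where it was, within about 1 mm.
  - The wrist force was about 0 and the robot was touching nothing.
- **Detector misses and errors:** In the last picture the network missed one of the yellow look-alike jars, but the image shows it unmoved. Earlier it gave the green lid as a second candidate for the green pad, and the green lever as a low-confidence grey lid. I settled these by colour and position.

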